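# Mount the pole rest and lock it with its push-and-turn thumbscrew

### The arm

A 7-joint arm with a two-finger parallel gripper is mounted at the origin on the work surface. World frame = base frame: x ahead of the robot, y to its left, z up, the work surface at z = 0. Lengths are in m, angles in rad, forces in N, time in s.
With the tool pointing down it reaches from about 0.4 to 0.85 m from the base axis. Payload 10.4 kg.
Tool frame: the origin (TCP) lies at the very end of the fingers, on their centre line; the grasp point (between the pads) lies 19 mm behind it (ctrl.grip_point_offset is the distance from the TCP to the grasp point, in m); z points along the fingers, y is the direction in which the jaws open and shut (so a half turn about z gives the same grasp; the last joint's range is limited). The gripper opens to 85 mm and grips with 20 to 120 N. Pads are 22 mm wide; open, the fingers measure 114 mm over their backs; the gripper's body (76 mm by 85 mm) begins 54 mm behind the grasp point. The pads swing forward as they close: fully open they stand 13 mm farther back than shut.
Start: joints at [-1.35, 0.332, -0.065, 1.46, 0.022, 1.35, -0.088], TCP at [0.151, 0.607, 0.231] pointing down, gripper open.
Joint ranges: [-2.6, 2.6], [-0.5, 2.12], [-1.47, 1.34], [0.16, 2.42], [-1.27, 4.41], [0.06, 2.06], [-2.6, 2.6]. Speed limits (rad/s): [2.22, 2.22, 2.79, 2.79, 3.14, 3.14, 3.14].

### API

Orientations are given as a unit quaternion [w, x, y, z].
In Python, from workcell import status, vision, ctrl gives the robot as it stands.
- The arm moves only by the tool carry_out, never from a script. Its arguments are lists of equal length, an entry for each row: "delta_rot": the turn, a rotation vector about the tool's x, y, z in units of 6 degrees (1.0 is 6 degrees), a list of three; "translation": the shift along the tool's x, y, z in cm, a list of three; "claw": the finger opening in cm, from 0 to 8.54. In form: {"delta_rot": [[wx, wy, wz], ...], "translation": [[x, y, z], ...], "claw": [claw, ...]}. A call has 1 to 5 rows; each row shifts and turns the pose as measured when the row begins, along the tool's axes as they then stand; what a row does not reach is not made up. A row lasts 1/8 s, in which the tool goes at most 62.5 mm and 10.7 degrees, less where a joint would pass 70% of its speed; a pose out of reach is approached as far as the arm can. A call is refused whole if a number of a shift passes 6.25 or a number of a turn 1, either way. A call with a gripper value outside its range is refused whole. The fingers move at their own pace and stop on an object; "newtons" is the grip in N (left out, the last holds). Time passes only in rows, so rows that do not move let the fingers close. It gives the time, the measured TCP pose, the force and the opening at its end, in the units of the state.
- status.observe(): the state, without advancing time (a new reading comes with each control period).
- vision.snapshot(name): name is "side" or "top"; returns the picture (400x640x3 uint8, red, green, blue); there is no depth.
- vision.calibration(name): a dict with "camera_matrix" (3x3 intrinsics, pixels), "eye" and "attitude" of the camera in the world. Camera axes: x right, y down, z forward; pixel columns grow to the right and rows downward; lengths in m; the calibration is good to about 2 mm. A picture is of the moment at which its call begins. calibration takes no time and is no camera call.
- ctrl.close_job(): hands the job in, once; it reports no verdict.
The state is a dict: "t": time; "q": joint angles; "joint_vel": joint speeds; "tau": joint torques, N m; "ee_pos": TCP position; "tool_rot": TCP orientation; "ft_force": force on the tool from outside, world axes, zero at the start; "wrist_torque": the same for the moment, N m; "finger_gap": finger opening in m.
Only numpy, scipy, OpenCV 4.12 (cv2) and the standard library are available. Lean on these libraries where they do the work, as an engineer would, in place of code of your own. Each camera call takes 0.05 s, during which the arm holds its last target. There are 200 camera calls.

### The job

Mount the drying-pole rest on the steel rail on top of the cabinet: lay its foot on the rail and slide it gently under the keeper lip until it stops, so that its slot lies over the slot of the rail. Then pass the thumbscrew from the wooden block down through both, feel for the sliding nut underneath, push the screw down against its spring, give it a quarter turn clockwise so that it locks, and let go. Do not force the parts, and leave the pot, jug, jar and dibber alone.

Things in the scene. Friction and masses are not known exactly. Their poses are not given: they have to be found in the camera images.
- rail: Galvanised hat-section rail bolted to the cabinet top. Plate 190 mm long (x), 62 wide, 4 thick, upper face 26 mm above the cabinet top, hollow below; flanges 98 mm wide at the foot. Origin: centre of its underside; +x is the way the foot slides home. Two cheeks 6 mm high, 46 apart, guide the foot from x = +12 mm on; their mouth flares to 58 mm at x = -12.
- keeper: Keeper lip fixed over the rail. Origin: middle of its underside's front edge, 60 mm from the rail's centre along +x, 8 mm above the plate; axes as the rail's. Lip 4 mm thick; its upturned front edge begins 8 mm nearer and rises to 41 mm above the cabinet top. A rigid stop face stands 15 mm further along +x: with the foot's nose against it, the foot's centre is over the rail's centre.
- rail_slot (a point): Centre of the slot (38 mm long along x, 14 wide) in the rail's plate, on its upper face, 50 mm from the rail's centre towards -x; axes as the rail's. Right under the plate a 4 mm nut with a slot 22 by 11 mm sits up to 7 mm either way along x; stiff (about 5 N to slide). The screw's pin must find the nut's slot; below it the pin turns only clockwise from above, to a stop after a quarter turn.
- rest_hole (a point): Centre, on the foot's underside, of the slot (37 mm long along x, 13 wide) in the foot of the loose aluminium pole rest (about 0.2 kg, 72 mm high). Foot 150 mm long (x), 44 wide, 6 thick, the last 20 mm at the +x end (the nose, which goes under the keeper) 32 mm wide. The foot's centre lies 50 mm from this point along +x.
- rest_web (a point): Place to grip the rest: centre of the web of the upright saddle plate that carries the U for a 32 mm pole. Web 14 mm thick along x, 40 wide, solid from the foot's upper face (15 mm below this point) to the U's bottom (15 mm above); the U's arms rise 51 mm above it. 55 mm along +x from rest_hole, 21 mm above the foot's underside; same axes.
- screw_blade (a point): Centre of the thumbscrew's upright blade: 36 mm long (x), 10 thick (y), 28 high; grip it by its thickness. Screw 55 g, upright in the block. A 36 mm flange, 5 thick, has its underside 19 mm below this point; under it a sprung 34 mm collar, 3 thick, lower face 8 mm below the flange's underside when free, yields 5 mm (2 N at first, 8 N at 5 mm).
- screw_tip (a point): Lowest point of the thumbscrew's 9 mm tapered shank, 47.5 mm below the blade's centre. Cross pin 20.5 mm long along the blade's x, 6 wide, 3.5 to 8.5 mm above the tip: it passes the slots only with the blade along the rail. Collar just resting on the foot, the pin is still in the nut; pressed 2 to 5 mm further it is below the nut and can turn. Locked: blade across the rail.
- block: Loose wooden block, 110 (x) by 70 by 36 mm, 0.7 kg, with two blind 24 mm holes 27 mm either side of its centre along x. Origin: centre of its underside. The thumbscrew stands in the -x hole, collar on the block's top.
- pot: Round white ceramic pot, 116 mm across, 105 mm high, origin under its centre. Leave alone.
- jug: Yellow plastic watering jug, 110 mm across, 150 mm high, handle and spout reaching 105 mm to the sides (y); origin under its centre. Leave alone.
- jar: Glass jar with metal lid, 72 mm across, 100 mm high; origin under its centre. Leave alone.
- dibber: Bamboo dibber lying down, 200 mm long, 30 mm thick; origin under its middle, x along it. Leave alone.
Things that resemble listed ones, but are neither listed nor needed, are in the scene too. What is shaped like the part that bears screw_blade but blue, pink or yellow is not meant.

How it is judged:
By the outcome, as a careful person would: the job done as asked, in the order asked, and still so for the second after the job is handed in, with the robot touching nothing.
It also fails if it takes over 72 s, if anything falls off the work surface, if the arm or the gripper's body presses on something with over 40 N, if the wrist force passes 120 N, or if a joint passes its speed limit or range.

## Working session

There is one attempt and no reset: what is moved stays moved. The work goes in short steps, Python scripts to look and compute and a tool call to move; the robot and the scene stay as the last step left them, time stands still between calls to the robot, and variables do not carry over. Pictures are saved under pics/ and viewed, about 8 in all and at most 12, crops included, and the job is handed in when it is done.

Besides the shell and the picture viewer there is one more tool, called after "Emit:" as name(argument=value, ...), one argument or row to a line, values as JSON. carry_out: Moves the arm, as the interface text tells. Its arguments: {"type":"object","properties":{"delta_rot":{"type":"array","items":{"type":"array","items":{"type":"number"}}},"translation":{"type":"array","items":{"type":"array","items":{"type":"number"}}},"claw":{"type":"array","items":{"type":"number"}},"newtons":{"type":"number"}},"required":["delta_rot","translation","claw"]}

```bash
mkdir -p pics
python3 - <<'E'
from workcell import status, vision, ctrl
import cv2
for n in ("top","side"):
    cv2.imwrite(f"pics/{n}0.png", cv2.cvtColor(vision.snapshot(n),cv2.COLOR_RGB2BGR))
    print(n, vision.calibration(n))
print(status.observe(), ctrl.grip_point_offset)
E
```

```text
top {'camera_matrix': array([[466.31251088,   0.        , 314.99168555],
       [  0.        , 466.31251088, 201.5872298 ],
       [  0.        ,   0.        ,   1.        ]]), 'eye': array([ 0.40330958, -0.02816125,  1.22092639]), 'attitude': array([-0.05420904,  0.71469701, -0.69342999,  0.07365059])}
side {'camera_matrix': array([[433.7538193 ,   0.        , 319.05630768],
       [  0.        , 433.7538193 , 195.3813712 ],
       [  0.        ,   0.        ,   1.        ]]), 'eye': array([ 0.41387907, -0.78840728,  0.86387636]), 'attitude': array([-0.37107638,  0.91565383, -0.14671554,  0.04852766])}
{'t': 0.1, 'q': array([-1.34962777,  0.33282824, -0.06469854,  1.46085088,  0.02155451,
        1.34989851, -0.08849252]), 'joint_vel': array([-2.13962808e-03, -1.65871593e-03, -3.12241724e-05, -3.37234807e-03,
        1.12291014e-03,  1.51621623e-03, -1.37987035e-03]), 'tau': array([ 6.87637094e-04, -6.26742983e+01,  4.86522610e-02, -3.92428243e+01,
        1.63470057e-02,  6.93818321e-03, -2.61454346e-06]), 'ee_pos': array([0.15075905, 0.60619983, 0.23058634]), 'tool_rot': array([-7.16685879e-05,  1.21575161e-01,  9.92582018e-01, -6.42149252e-04]), 'ft_force': array([0.49258653, 0.52169928, 0.10889982]), 'wrist_torque': array([-0.03643137, -0.01979268,  0.03096431]), 'finger_gap': 0.08543517810348855} 0.0187
```

View pics/top0.png

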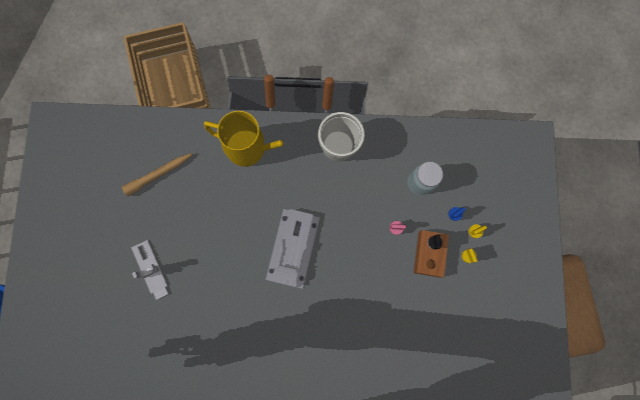

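View pics/side0.png

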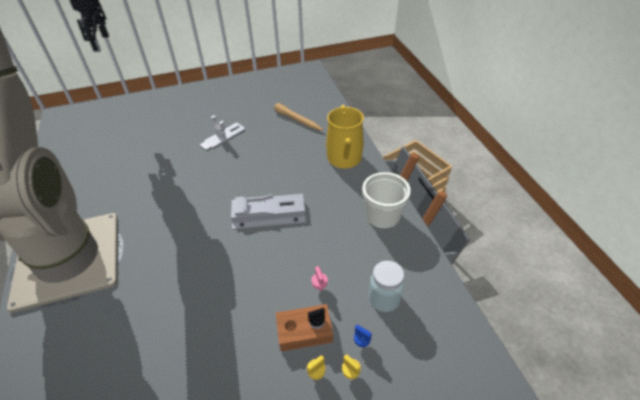

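The top view shows the rail at (293,248), with its slot at (297,228) and the keeper at the lower end. The rest is at (150,270), the block at (432,254) and a black screw in it at (435,241). The jug, pot, jar and dibber stay clear. The screw candidates are black (435,241), pink (397,228), blue (456,213) and yellow (477,231) and (470,256). Only the black one stands in the block and isn't an excluded colour. I'll check enlarged crops.

```bash
cat > h.py <<'E'
import numpy as np, cv2
from scipy.spatial.transform import Rotation as R
from workcell import status, vision, ctrl
def cam(n):
    c=vision.calibration(n); w,x,y,z=c['attitude']
    return c['camera_matrix'],np.array(c['eye']),R.from_quat([x,y,z,w]).as_matrix()
def proj(n,p):
    K,e,A=cam(n); q=K@(A.T@(np.atleast_2d(p)-e).T); return (q[:2]/q[2]).T
def back(n,uv,z):
    K,e,A=cam(n); d=A@np.linalg.solve(K,[*uv,1]); return e+d*(z-e[2])/d[2]
def snap(n): return cv2.cvtColor(vision.snapshot(n),cv2.COLOR_RGB2BGR)
def crop(im,u0,v0,w,h,s): return cv2.resize(im[v0:v0+h,u0:u0+w],None,fx=s,fy=s,interpolation=cv2.INTER_CUBIC)
def tcp():
    s=status.observe(); w,x,y,z=s['tool_rot']; return s,np.array(s['ee_pos']),R.from_quat([x,y,z,w]).as_matrix()
E
python3 - <<'E'
from h import *
t=cv2.imread('pics/top0.png'); s=cv2.imread('pics/side0.png')
a=crop(t,115,225,80,80,5); b=crop(t,255,200,80,100,4); c=crop(t,400,200,100,80,4)
out=np.zeros((800-200,800,3),np.uint8)
out[:320,:320]=crop(t,120,230,80,80,4); out[:400,330:650]=b[:400]
cc=crop(t,408,224,48,60,4); out[400-140:400-140+0]=0
out[330:330+240,:192]=cc[:240]
out[405:405+192,200:200+400]=crop(s,195,105,100,48,4)
cv2.imwrite('pics/c1.png',out)
print(proj('top',[[0,0,0],[.15,.607,.23],[.4,0,0]]),proj('side',[[0,0,0],[.15,.607,.23]]))
for n,uv,z in [('rail',(293,248),.026),('rest',(150,270),.006),('block',(432,254),.036)]: print(n,back('top',uv,z))
E
```

```text
[[283.56411397 456.01821552]
 [-27.93812448 409.18687846]
 [289.72703347 287.77731335]] [[ 67.64982901 259.88117258]
 [102.99319931  48.94342758]]
rail [ 0.50020988 -0.00523384  0.026     ]
rest [0.43485871 0.35778706 0.006     ]
block [ 0.49472895 -0.36013228  0.036     ]
```

View pics/c1.png

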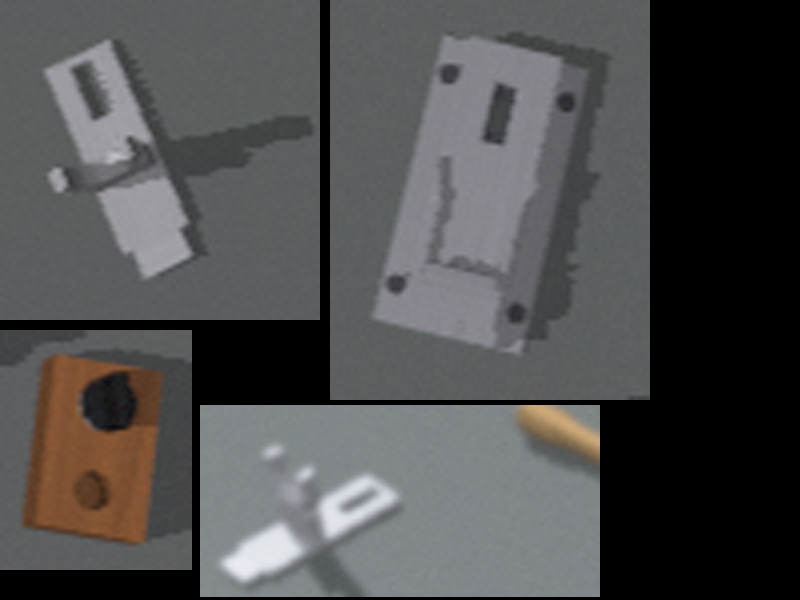

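The rest is upright and its nose points to the image's lower right. The rail's keeper is at the lower end. The black screw stands in the upper hole of the block. Next I'll fit poses and check the screw's blade angle in a brightened crop.

Run:
```python
from h import *
from scipy.optimize import least_squares
def pix(X,Y,u0,v0,s=4): return [(X+.5)/s-.5+u0,(Y+.5)/s-.5+v0]
def fit(name,loc,uv,g,cam='top'):
    loc=np.array(loc,float)/1e3; uv=np.array(uv)
    def w(p): c,s=np.cos(p[2]),np.sin(p[2]); return np.c_[p[0]+c*loc[:,0]-s*loc[:,1],p[1]+s*loc[:,0]+c*loc[:,1],loc[:,2]]
    r=least_squares(lambda p:(proj(cam,w(p))-uv).ravel(),g)
    print(name,r.x.round(4),np.degrees(r.x[2]).round(2),'\n',r.fun.reshape(-1,2).round(1).tolist()); return r.x
p=lambda X,Y:pix(X,Y,120,230)
fit('rest',[(-75,-22,6),(-75,22,6),(55,22,6),(75,16,6),(75,-16,6),(-50,0,6)],[p(44,70),p(112,40),p(187,222),p(191,258),p(146,279),p(91,90)],[.43,.35,-2.7])
p=lambda X,Y:pix(X-330,Y,255,200)
fit('rail',[(-95,-49,2),(95,-49,2),(-50,0,26)],[p(443,38),p(373,320),p(499,114)],[.5,0,3.3])
fit('rail2',[(-95,31,26),(-50,0,26)],[p(562,57),p(499,114)],[.5,0,3.3])
p=lambda X,Y:pix(X,Y-330,408,224)
fit('block',[(-55,-35,36),(-55,35,36),(55,35,36),(55,-35,36),(27,0,36)],[p(54,354),p(163,372),p(147,543),p(30,524),p(92,490)],[.49,-.36,3.0])
t=cv2.imread('pics/top0.png'); s=cv2.imread('pics/side0.png')
g=lambda im:np.clip((im/255.)**.45*255,0,255).astype(np.uint8)
out=np.zeros((600,800,3),np.uint8)
out[:280,:400]=g(crop(t,415,227,40,28,10)); out[:320,400:720]=g(crop(s,300,298,32,32,10)); out[330:570,:400]=g(crop(s,225,185,100,60,4)); out[330:590,410:770]=g(crop(t,268,255,36,26,10))
cv2.imwrite('pics/c2.png',out)
```

```text
rest [ 0.4356  0.3574 -2.6597] -152.39 
 [[0.3, -0.1], [-0.7, -0.0], [0.3, 0.4], [0.2, -0.3], [-0.4, 0.1], [0.3, -0.1]]
rail [ 0.5021 -0.0036  2.9431] 168.63 
 [[-0.0, -0.3], [0.0, 0.1], [0.0, 0.2]]
rail2 [ 0.5027 -0.0038  2.9455] 168.76 
 [[-0.1, 0.1], [0.1, -0.1]]
block [ 0.4972 -0.3607  3.0055] 172.2 
 [[0.2, 0.0], [-0.3, 0.0], [-1.1, -0.0], [0.9, 0.1], [0.3, -0.1]]
```

View pics/c2.png

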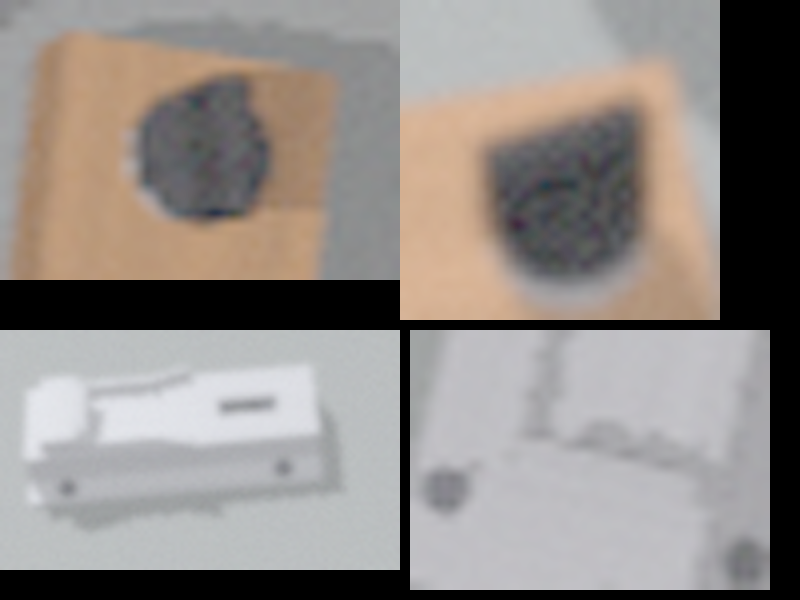

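The black screw's blade top runs from about (309,313) to (323.5,308.5) in the side view.

Run:
```python
from h import *
a=back('side',(308.8,313),.077);b=back('side',(323.5,308.5),.077);print(a,b,(a+b)/2,np.hypot(*(b-a)[:2]),np.degrees(np.arctan2(*(b-a)[1::-1])))
B=np.array([.4972,-.3607]);c,s=np.cos(3.0055),np.sin(3.0055);h=B-.027*np.array([c,s]);print('hole',h)
for z in (.0475,.077): print(proj('top',[[*h,z]]),proj('side',[[*h,z]]))
print('side slot',[back('side',(225+X/4,185+(Y-330)/4),.026) for X,Y in[(247,405)]])
P=np.array([.5024,-.0037]);ps=2.9443;print('slot top',P-.05*np.array([np.cos(ps),np.sin(ps)]))
S=np.array([.4356,.3574]);q=-2.6597;u=np.array([np.cos(q),np.sin(q)]);print('web',S+.005*u,'hole',S-.05*u)
s_,p,A=tcp();print(A.round(4))
print('tool x yaw',np.degrees(np.arctan2(A[1,0],A[0,0])),'y',np.degrees(np.arctan2(A[1,1],A[0,1])))
w=np.r_[S+.005*u,.021];print('d tool',A.T@(w-p)*100)
# tile of pads centre projections for later
```

```text
[ 0.51111425 -0.36555073  0.077     ] [ 0.54210865 -0.36533409  0.077     ] [ 0.52661145 -0.36544241  0.077     ] 0.03099515880003221 0.4004582956121536
hole [ 0.52395035 -0.36436317]
[[434.70364377 242.18622473]] [[315.1402226  317.86966831]]
[[438.06894894 241.06627294]] [[314.75039649 310.65845283]]
side slot [array([ 0.55395682, -0.01571368,  0.026     ])]
slot top [ 0.55143004 -0.01350076]
web [0.4311694  0.35508271] hole [0.47990597 0.38057286]
[[-9.704e-01  2.413e-01 -3.000e-04]
 [ 2.413e-01  9.704e-01 -1.300e-03]
 [-0.000e+00 -1.300e-03 -1.000e+00]]
tool x yaw 166.03396091942923 y 76.03395989290648
d tool [-33.27245149 -17.57467322  20.98182234]
```

```bash
cat >> h.py <<'E'
def plan(target,yaw_y,rows):
    "rows to bring TCP to target with tool y at world yaw (deg), tool down"
    s,p,A=tcp(); cur=np.degrees(np.arctan2(A[1,1],A[0,1])); d=(yaw_y-cur+180)%360-180
    zc=A.T@np.array([0,0,-1.]) # world down in tool
    tilt=np.cross([0,0,1],zc)
    print('pos',p.round(4),'yaw_y',cur.round(2),'tilt units',(np.degrees(tilt)/6).round(3),'dyaw',round(d,2),'q',s['q'].round(2),'F',s['ft_force'].round(2),'T',s['wrist_torque'].round(2),'gap',round(s['finger_gap'],4),'t',s['t'])
    st=(np.array(target)-p)/rows
    for i in range(rows):
        Ai=R.from_euler('z',d*i/rows,degrees=True).as_matrix()@A
        print((Ai.T@st*100).round(2).tolist(),round(-d/rows/6,3))
E
python3 -c "
from h import *
plan([.4312,.3551,.12],27.6,10)"
```

```text
pos [0.1508 0.6062 0.2306] yaw_y 76.03 tilt units [-0.012  0.     0.   ] dyaw -48.43 q [-1.35  0.33 -0.06  1.46  0.02  1.35 -0.09] F [0.49 0.52 0.11] T [-0.04 -0.02  0.03] gap 0.0854 t 0.1
[-3.33, -1.76, 1.11] 0.807
[-3.46, -1.47, 1.11] 0.807
[-3.58, -1.17, 1.11] 0.807
[-3.66, -0.87, 1.11] 0.807
[-3.72, -0.56, 1.11] 0.807
[-3.76, -0.24, 1.11] 0.807
[-3.76, 0.08, 1.11] 0.807
[-3.74, 0.4, 1.11] 0.807
[-3.7, 0.71, 1.1] 0.807
[-3.62, 1.02, 1.1] 0.807
```

Emit:
carry_out(
  delta_rot=[
    [0,0,0.8],
    [0,0,0.8],
    [0,0,0.8],
    [0,0,0.8],
    [0,0,0.8],
  ],
  translation=[
    [-3.3,-1.8,1.1],
    [-3.5,-1.5,1.1],
    [-3.6,-1.2,1.1],
    [-3.7,-0.9,1.1],
    [-3.7,-0.6,1.1],
  ],
  claw=[8.5,8.5,8.5,8.5,8.5],
)

```text
t: 0.72
ee_pos: [0.2908, 0.4762, 0.1724]
tool_rot: [-0.001, 0.328, 0.945, -0.002]
ft_force: [0.4, 1.4, -0.1]
finger_gap: 0.0848
```

Emit:
carry_out(
  delta_rot=[
    [0,0,0.8],
    [0,0,0.8],
    [0,0,0.8],
    [0,0,0.8],
    [0,0,0.8],
  ],
  translation=[
    [-3.7,-0.2,1.1],
    [-3.7,0.1,1.1],
    [-3.7,0.4,1.1],
    [-3.7,0.7,1.1],
    [-3.6,1.0,1.1],
  ],
  claw=[8.5,8.5,8.5,6,6],
)

```text
t: 1.35
ee_pos: [0.4323, 0.3455, 0.1143]
tool_rot: [-0.001, 0.524, 0.852, -0.003]
ft_force: [0.2, 0.0, 0.8]
finger_gap: 0.0602
```

```bash
python3 -c "
from h import *
plan([.4312,.3551,.12],27.6,3)"
```

```text
pos [0.4323 0.3455 0.1143] yaw_y 26.85 tilt units [-0.053  0.021  0.   ] dyaw 0.75 q [-0.96  0.28  0.24  1.8  -0.07  1.08 -0.23] F [0.2  0.05 0.76] T [ 0.04 -0.05 -0.06] gap 0.0602 t 1.35
[0.3, 0.11, -0.19] -0.042
[0.3, 0.11, -0.19] -0.042
[0.3, 0.11, -0.19] -0.042
```

Emit:
carry_out(
  delta_rot=[
    [-0.05,0.02,-0.12],
    [0,0,0],
    [0,0,0],
    [0,0,0],
  ],
  translation=[
    [0.9,0.3,0],
    [0,0,3.5],
    [0,0,3.5],
    [0,0,2.0],
  ],
  claw=[5,5,5,5],
)

```text
t: 1.85
ee_pos: [0.432, 0.355, 0.0222]
tool_rot: [0.0, 0.519, 0.855, 0.001]
ft_force: [0.1, -0.9, 0.2]
finger_gap: 0.05
```

```bash
python3 -c "
from h import *
plan([.4312,.3551,.0095],27.6,1)
a=crop(snap('top'),110,215,90,100,4);b=crop(snap('side'),180,80,100,80,4)
o=np.zeros((400,780,3),np.uint8);o[:,:360]=a;o[:320,370:770]=b;cv2.imwrite('pics/g1.png',o)"
```

```text
pos [0.432  0.355  0.0222] yaw_y 27.49 tilt units [ 0.013 -0.006  0.   ] dyaw 0.11 q [-0.95  0.4   0.22  1.86 -0.11  0.89 -0.2 ] F [ 0.05 -0.86  0.17] T [-0.   -0.04  0.01] gap 0.05 t 1.85
[0.04, -0.07, 1.27] -0.019
```

View pics/g1.png

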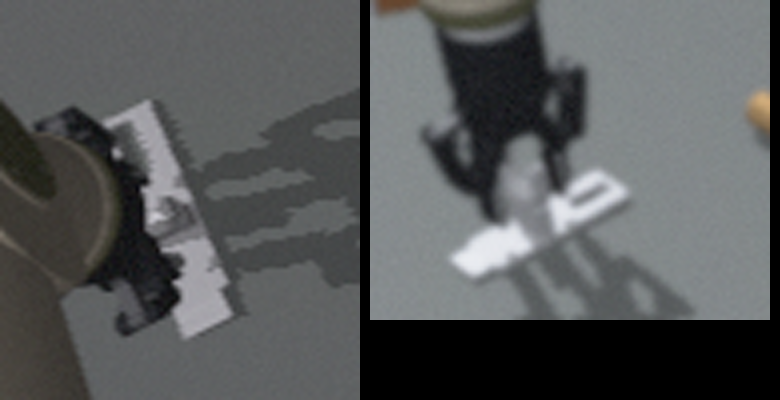

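The jaws straddle the web along the foot, and the side view shows the fingers at (500,210) and (570,190) on either side of it. I'll lower and close.

Emit:
carry_out(
  delta_rot=[
    [0,0,0],
    [0,0,0],
    [0,0,0],
    [0,0,0],
    [0,0,0],
  ],
  translation=[
    [0,-0.1,1.2],
    [0,0,0],
    [0,0,0],
    [0,0,0],
    [0,0,0],
  ],
  claw=[5,1.0,1.0,1.0,1.0],
  newtons=40,
)

```text
t: 2.58
ee_pos: [0.4307, 0.3557, 0.0115]
tool_rot: [-0.0, 0.518, 0.855, 0.001]
ft_force: [0.6, -0.1, -3.2]
finger_gap: 0.0131
```

```bash
python3 -c "
from h import *
plan([.4312,.3551,.0095],27.6,1)"
```

```text
pos [0.4307 0.3557 0.0115] yaw_y 27.59 tilt units [ 0.018 -0.013  0.   ] dyaw 0.01 q [-0.95  0.42  0.22  1.86 -0.11  0.87 -0.2 ] F [ 0.62 -0.13 -3.18] T [-0.05  0.06  0.  ] gap 0.0131 t 2.575
[-0.08, 0.02, 0.2] -0.001
```

Emit:
carry_out(
  delta_rot=[
    [0,0,0],
    [0,0,0],
    [0,0,0],
  ],
  translation=[
    [0,0,-2],
    [0,0,-4],
    [0,0,-3],
  ],
  claw=[1.0,1.0,1.0],
)

```text
t: 2.95
ee_pos: [0.4289, 0.3539, 0.1011]
tool_rot: [-0.001, 0.518, 0.855, -0.002]
ft_force: [0.7, 1.1, -2.4]
finger_gap: 0.0136
```

```bash
python3 -c "
from h import *
plan([.5522,-.013,.10],-11.3,10)"
```

```text
pos [0.4289 0.3539 0.1011] yaw_y 27.58 tilt units [-0.037  0.008  0.   ] dyaw -38.88 q [-0.97  0.3   0.23  1.81 -0.08  1.05 -0.23] F [ 0.66  1.11 -2.45] T [ 0.08  0.01 -0.05] gap 0.0136 t 2.95
[-3.82, -0.61, 0.02] 0.648
[-3.85, -0.35, 0.02] 0.648
[-3.87, -0.08, 0.01] 0.648
[-3.87, 0.18, 0.01] 0.648
[-3.84, 0.44, 0.01] 0.648
[-3.81, 0.7, 0.01] 0.648
[-3.75, 0.96, 0.01] 0.648
[-3.68, 1.21, 0.01] 0.648
[-3.59, 1.46, 0.01] 0.648
[-3.48, 1.7, 0.01] 0.648
```

Emit:
carry_out(
  delta_rot=[
    [0,0,0.65],
    [0,0,0.65],
    [0,0,0.65],
    [0,0,0.65],
    [0,0,0.65],
  ],
  translation=[
    [-3.8,-0.6,0],
    [-3.9,-0.4,0],
    [-3.9,-0.1,0],
    [-3.9,0.2,0],
    [-3.8,0.4,0],
  ],
  claw=[1.0,1.0,1.0,1.0,1.0],
)

```text
t: 3.58
ee_pos: [0.4904, 0.1603, 0.1011]
tool_rot: [-0.001, 0.662, 0.75, -0.001]
ft_force: [1.0, 0.3, -2.7]
finger_gap: 0.013
```

Emit:
carry_out(
  delta_rot=[
    [0,0,0.65],
    [0,0,0.65],
    [0,0,0.65],
    [0,0,0.65],
    [0,0,0.65],
  ],
  translation=[
    [-3.8,0.7,0],
    [-3.8,1.0,0],
    [-3.7,1.2,0],
    [-3.6,1.5,0],
    [-3.5,1.7,0],
  ],
  claw=[1.0,1.0,1.0,1.0,1.0],
)

```text
t: 4.2
ee_pos: [0.5443, -0.0433, 0.0976]
tool_rot: [-0.002, 0.789, 0.615, -0.004]
ft_force: [0.3, -0.1, -3.9]
finger_gap: 0.0137
```

```bash
python3 -c "
from h import *
plan([.5522,-.013,.06],-11.3,2)"
```

```text
pos [ 0.5443 -0.0433  0.0976] yaw_y -14.13 tilt units [-0.075  0.045  0.   ] dyaw 2.83 q [-0.5   0.31  0.57  1.85 -0.19  1.05 -0.09] F [ 0.32 -0.1  -3.88] T [ 0.01 -0.03 -0.03] gap 0.0137 t 4.2
[1.57, 0.03, 1.87] -0.236
[1.57, 0.06, 1.87] -0.236
```

Emit:
carry_out(
  delta_rot=[
    [-0.04,0.02,-0.24],
    [-0.04,0.02,-0.23],
    [0,0,0],
  ],
  translation=[
    [1.5,0,1.8],
    [1.5,0,1.8],
    [0,0,0],
  ],
  claw=[1.0,1.0,1.0],
)

```text
t: 4.58
ee_pos: [0.5488, -0.0251, 0.0591]
tool_rot: [0.001, 0.779, 0.627, -0.002]
ft_force: [-0.0, -0.2, -2.1]
finger_gap: 0.0137
```

```bash
python3 -c "
from h import *
plan([.5522,-.013,.045],-11.3,1)
a=crop(snap('top'),240,180,90,120,4);b=crop(snap('side'),210,140,110,100,4)
o=np.zeros((480,800,3),np.uint8);o[:,:360]=a;o[:400,360:800]=b;cv2.imwrite('pics/g2.png',o)"
```

```text
pos [ 0.5488 -0.0251  0.0591] yaw_y -12.34 tilt units [-0.013  0.04   0.   ] dyaw 1.04 q [-0.5   0.37  0.54  1.87 -0.22  0.97 -0.07] F [-0.04 -0.24 -2.1 ] T [-0.03  0.02 -0.06] gap 0.0137 t 4.575
[1.26, 0.08, 1.4] -0.173
```

View pics/g2.png

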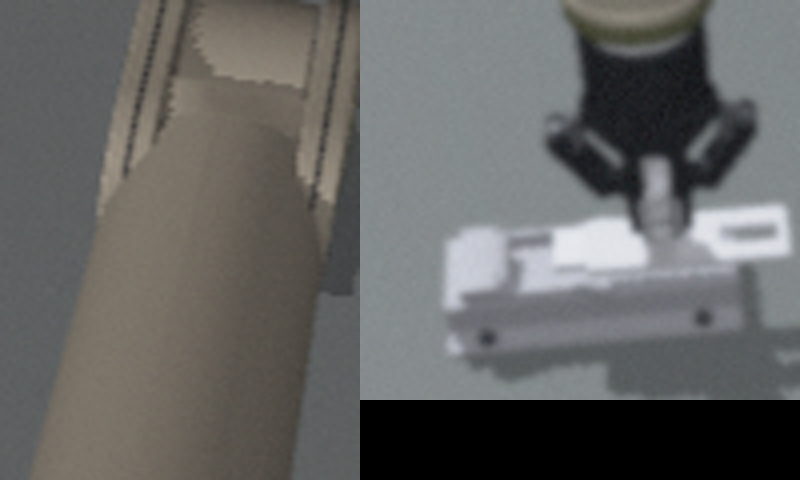

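The arm hides the top view. The side view shows the rest held level over the rail, with its slot at about (307,198) full-frame. I'll use this to get the side camera's bias against the TCP.

```bash
python3 -c "
from h import *
s,p,A=tcp()
m=back('side',(307,197.8),p[2]-.0115+.006)
e=p+A[:,1]*.055 ; print('meas',m,'exp',e,'bias',(m-e)[:2])
print(proj('side',[[*e[:2],p[2]-.0055]]))
plan([.5522,-.013,.045],-11.3,1)"
```

```text
meas [ 0.60395101 -0.03927071  0.05522923] exp [ 0.60353294 -0.03764365  0.0607946 ] bias [ 0.00041807 -0.00162707]
[[306.66432881 197.4057412 ]]
pos [ 0.5498 -0.0258  0.0607] yaw_y -12.39 tilt units [ 0.011  0.036 -0.   ] dyaw 1.09 q [-0.5   0.36  0.54  1.87 -0.22  0.97 -0.07] F [ 0.76 -0.88 -2.86] T [-0.01  0.03  0.02] gap 0.0135 t 4.675
[1.31, -0.04, 1.57] -0.181
```

Emit:
carry_out(
  delta_rot=[
    [0,0.03,-0.18],
    [0,0,0],
    [0,0,0],
  ],
  translation=[
    [1.3,0,0.6],
    [0,0,0.8],
    [0,0,0],
  ],
  claw=[1.0,1.0,1.0],
)

```text
t: 5.05
ee_pos: [0.5532, -0.0133, 0.047]
tool_rot: [0.001, 0.773, 0.634, 0.001]
ft_force: [-0.4, -0.0, -3.7]
finger_gap: 0.0133
```

```bash
python3 -c "
from h import *
plan([.5525,-.013,.038],-11.3,1)"
```

```text
pos [ 0.5532 -0.0133  0.047 ] yaw_y -11.33 tilt units [ 0.026 -0.002  0.   ] dyaw 0.03 q [-0.5   0.39  0.53  1.87 -0.24  0.94 -0.07] F [-0.36 -0.   -3.66] T [ 0.05 -0.03  0.01] gap 0.0133 t 5.05
[0.01, -0.08, 0.9] -0.006
```

Emit:
carry_out(
  delta_rot=[
    [0.03,0,0],
    [0,0,0],
    [0,0,0],
    [0,0,0],
  ],
  translation=[
    [0,0,0.5],
    [0,0,0.3],
    [0,0,0.1],
    [0,0,0],
  ],
  claw=[1.0,1.0,1.0,1.0],
)

```text
t: 5.55
ee_pos: [0.5533, -0.0137, 0.0375]
tool_rot: [-0.0, 0.774, 0.634, -0.0]
ft_force: [-0.2, 0.3, -2.3]
finger_gap: 0.013
```

```bash
python3 -c "
from h import *
plan([.5525,-.013,.038],-11.3,1)"
```

```text
pos [ 0.5533 -0.0137  0.0375] yaw_y -11.37 tilt units [-0.004 -0.     0.   ] dyaw 0.07 q [-0.5   0.4   0.52  1.88 -0.25  0.93 -0.06] F [-0.15  0.32 -2.29] T [ 0.04  0.   -0.02] gap 0.013 t 5.55
[0.05, -0.09, -0.05] -0.011
```

Emit:
carry_out(
  delta_rot=[
    [0,0,0],
    [0,0,0],
    [0,0,0],
    [0,0,0],
    [0,0,0],
  ],
  translation=[
    [0,0,0.1],
    [0,-0.5,0],
    [0,-0.5,0],
    [0,-0.5,0],
    [0,0,0],
  ],
  claw=[1.0,1.0,1.0,1.0,1.0],
)

```text
t: 6.18
ee_pos: [0.5377, -0.0103, 0.0372]
tool_rot: [-0.0, 0.774, 0.634, 0.0]
ft_force: [-0.9, 0.8, -2.9]
finger_gap: 0.0135
```

```bash
cat >> h.py <<'E'
def rail():
    s,p,A=tcp(); y=np.radians(168.7); X=np.array([np.cos(y),np.sin(y)]); Y=np.array([-X[1],X[0]])
    d=p[:2]-[.503,-.004]; f=s['ft_force']
    print('rail xy mm',(np.array([d@X,d@Y])*1e3).round(2),'z',round(p[2]*1e3,2),'F rail',(f[:2]@X).round(2),(f[:2]@Y).round(2),f[2].round(2),'T',s['wrist_torque'].round(2),'yaw_y',np.degrees(np.arctan2(A[1,1],A[0,1])).round(2),'q7',s['q'][6].round(2),'gap',round(s['finger_gap'],4),'t',s['t'],'tilt',(np.degrees(np.cross([0,0,1],A.T@np.array([0,0,-1.])))/6).round(3))
E
python3 -c "
from h import *
rail()"
```

```text
rail xy mm [-35.31  -0.61] z 37.17 F rail 1.02 -0.61 -2.89 T [-0.05 -0.02 -0.03] yaw_y -11.36 q7 -0.07 gap 0.0135 t 6.175 tilt [ 0.001 -0.007  0.   ]
```

Emit:
carry_out(
  delta_rot=[
    [0,0,0],
    [0,0,0],
    [0,0,0],
    [0,0,0],
    [0,0,0],
  ],
  translation=[
    [0,0,0.1],
    [0,-0.5,0],
    [0,-0.5,0],
    [0,-0.5,0],
    [0,0,0],
  ],
  claw=[1.0,1.0,1.0,1.0,1.0],
)

```text
t: 6.8
ee_pos: [0.5225, -0.0072, 0.0371]
tool_rot: [-0.0, 0.774, 0.634, 0.001]
ft_force: [-1.0, 0.4, -0.8]
finger_gap: 0.0133
```

```bash
python3 -c "
from h import *
rail()"
```

```text
rail xy mm [-19.73  -0.72] z 37.05 F rail 1.02 -0.24 -0.78 T [-0.04  0.3   0.  ] yaw_y -11.36 q7 -0.09 gap 0.0133 t 6.8 tilt [ 0.004 -0.013  0.   ]
```

Emit:
carry_out(
  delta_rot=[
    [0,0,0],
    [0,0,0],
    [0,0,0],
    [0,0,0],
    [0,0,0],
  ],
  translation=[
    [0,-0.4,0],
    [0,-0.4,0],
    [0,-0.4,0],
    [0,-0.4,0],
    [0,0,0],
  ],
  claw=[1.0,1.0,1.0,1.0,1.0],
)

```text
t: 7.42
ee_pos: [0.5058, -0.0038, 0.0371]
tool_rot: [-0.0, 0.774, 0.634, 0.001]
ft_force: [-1.2, 0.4, -1.7]
finger_gap: 0.0133
```

```bash
python3 -c "
from h import *
rail()"
```

```text
rail xy mm [-2.73 -0.8 ] z 37.07 F rail 1.3 -0.13 -1.7 T [0.05 0.24 0.02] yaw_y -11.36 q7 -0.11 gap 0.0133 t 7.425 tilt [ 0.008 -0.014  0.   ]
```

Emit:
carry_out(
  delta_rot=[
    [0,0,0],
    [0,0,0],
    [0,0,0],
    [0,0,0],
  ],
  translation=[
    [0,-0.2,0],
    [0,-0.2,0],
    [0,-0.2,0],
    [0,0,0],
  ],
  claw=[1.0,1.0,1.0,1.0],
)

```text
t: 7.92
ee_pos: [0.4997, -0.0024, 0.0371]
tool_rot: [-0.0, 0.774, 0.634, 0.001]
ft_force: [-0.5, 0.4, -1.3]
finger_gap: 0.0135
```

```bash
python3 -c "
from h import *
rail()"
```

```text
rail xy mm [ 3.59 -0.86] z 37.06 F rail 0.6 -0.31 -1.29 T [ 0.11  0.13 -0.  ] yaw_y -11.36 q7 -0.12 gap 0.0135 t 7.925 tilt [ 0.008 -0.014  0.   ]
```

Emit:
carry_out(
  delta_rot=[
    [0,0,0],
    [0,0,0],
    [0,0,0],
    [0,0,0],
  ],
  translation=[
    [0,-0.1,0],
    [0,-0.1,0],
    [0,-0.1,0],
    [0,0,0],
  ],
  claw=[1.0,1.0,1.0,1.0],
)

```text
t: 8.43
ee_pos: [0.4985, -0.0023, 0.0376]
tool_rot: [0.001, 0.774, 0.633, 0.002]
ft_force: [2.6, -0.1, -4.8]
finger_gap: 0.0133
```

```bash
python3 -c "
from h import *
rail()"
```

```text
rail xy mm [ 4.76 -0.77] z 37.62 F rail -2.61 -0.39 -4.83 T [-0.05 -0.6  -0.09] yaw_y -11.39 q7 -0.12 gap 0.0133 t 8.425 tilt [ 0.049 -0.016  0.   ]
```

The foot stopped at web x = 4.8 mm (expected 5), with 2.6 N of reaction. I'll release and lift.

Emit:
carry_out(
  delta_rot=[
    [0,0,0],
    [0,0,0],
    [0,0,0],
    [0,0,0],
    [0,0,0],
  ],
  translation=[
    [0,0,0],
    [0,0,0],
    [0,0,-1],
    [0,0,-4],
    [0,0,-5],
  ],
  claw=[3.0,3.5,3.5,3.5,3.5],
)

```text
t: 9.05
ee_pos: [0.4946, -0.0028, 0.1382]
tool_rot: [-0.001, 0.774, 0.633, -0.002]
ft_force: [0.9, 0.5, 0.7]
finger_gap: 0.0347
```

```bash
python3 -c "
from h import *
rail()
plan([.5245,-.3646,.15],84,12)"
```

```text
rail xy mm [8.43 0.46] z 138.21 F rail -0.84 -0.65 0.73 T [ 0.02 -0.04 -0.01] yaw_y -11.4 q7 -0.21 gap 0.0347 t 9.05 tilt [-0.034  0.021  0.   ]
pos [ 0.4946 -0.0028  0.1382] yaw_y -11.4 tilt units [-0.034  0.021  0.   ] dyaw 95.4 q [-0.62  0.13  0.57  1.94 -0.08  1.1  -0.21] F [0.95 0.48 0.73] T [ 0.02 -0.04 -0.01] gap 0.0347 t 9.05
[-2.91, 0.84, -0.09] -1.325
[-2.99, 0.43, -0.09] -1.325
[-3.03, 0.01, -0.09] -1.325
[-3.0, -0.41, -0.09] -1.325
[-2.91, -0.82, -0.09] -1.325
[-2.77, -1.21, -0.09] -1.325
[-2.58, -1.58, -0.09] -1.325
[-2.33, -1.93, -0.09] -1.325
[-2.04, -2.23, -0.09] -1.325
[-1.72, -2.49, -0.09] -1.325
[-1.36, -2.7, -0.09] -1.325
[-0.97, -2.87, -0.09] -1.325
```

```bash
python3 -c "
from h import *
plan([.5245,-.3646,.15],85,16)"
```

```text
pos [ 0.4946 -0.0028  0.1382] yaw_y -11.4 tilt units [-0.034  0.021  0.   ] dyaw 96.4 q [-0.62  0.13  0.57  1.94 -0.08  1.1  -0.21] F [0.95 0.48 0.73] T [ 0.02 -0.04 -0.01] gap 0.0347 t 9.05
[-2.18, 0.63, -0.07] -1.004
[-2.23, 0.4, -0.07] -1.004
[-2.26, 0.16, -0.07] -1.004
[-2.27, -0.08, -0.07] -1.004
[-2.25, -0.32, -0.07] -1.004
[-2.2, -0.55, -0.07] -1.004
[-2.13, -0.78, -0.07] -1.004
[-2.04, -1.0, -0.07] -1.004
[-1.92, -1.21, -0.07] -1.004
[-1.79, -1.4, -0.06] -1.004
[-1.63, -1.58, -0.06] -1.004
[-1.45, -1.74, -0.06] -1.004
[-1.26, -1.89, -0.06] -1.004
[-1.06, -2.01, -0.06] -1.004
[-0.84, -2.11, -0.06] -1.004
[-0.62, -2.18, -0.06] -1.004
```

Emit:
carry_out(
  delta_rot=[
    [0,0,-1],
    [0,0,-1],
    [0,0,-1],
    [0,0,-1],
    [0,0,-1],
  ],
  translation=[
    [-2.2,0.6,-0.1],
    [-2.2,0.4,-0.1],
    [-2.3,0.2,-0.1],
    [-2.3,-0.1,-0.1],
    [-2.2,-0.3,-0.1],
  ],
  claw=[4,4,4,4,4],
)

```text
t: 9.68
ee_pos: [0.5072, -0.1171, 0.1514]
tool_rot: [0.002, 0.576, 0.818, 0.002]
ft_force: [0.5, 0.3, -0.3]
finger_gap: 0.0403
```

Emit:
carry_out(
  delta_rot=[
    [0,0,-1],
    [0,0,-1],
    [0,0,-1],
    [0,0,-1],
    [0,0,-1],
  ],
  translation=[
    [-2.2,-0.6,0],
    [-2.1,-0.8,0],
    [-2.0,-1.0,0],
    [-1.9,-1.2,0],
    [-1.8,-1.4,0],
  ],
  claw=[4,4,4,4,4],
)

```text
t: 10.3
ee_pos: [0.518, -0.2333, 0.1551]
tool_rot: [0.003, 0.336, 0.942, 0.003]
ft_force: [0.7, 0.3, 0.3]
finger_gap: 0.0396
```

Emit:
carry_out(
  delta_rot=[
    [0,0,-1],
    [0,0,-1],
    [0,0,-1],
    [0,0,-1],
    [0,0,-1],
  ],
  translation=[
    [-1.6,-1.6,0],
    [-1.5,-1.7,0],
    [-1.3,-1.9,0],
    [-1.1,-2.0,0],
    [-0.8,-2.1,0],
  ],
  claw=[4,4,4,4,4],
)

```text
t: 10.92
ee_pos: [0.5322, -0.3495, 0.1586]
tool_rot: [0.004, 0.072, 0.997, 0.002]
ft_force: [0.3, 0.4, -0.2]
finger_gap: 0.04
```

```bash
python3 -c "
from h import *
plan([.5245,-.3646,.12],85,2)
a=crop(snap('top'),270,190,50,100,5);b=crop(snap('side'),275,270,75,75,6)
o=np.zeros((500,750,3),np.uint8);o[:,:250]=a;o[:450,260:710]=np.clip((b/255.)**.5*255,0,255);cv2.imwrite('pics/g3.png',o)"
```

```text
pos [ 0.5322 -0.3495  0.1586] yaw_y 81.74 tilt units [ 0.04   0.071 -0.   ] dyaw 3.26 q [ 0.1   0.44  0.54  1.55 -0.24  1.22  2.11] F [ 0.26  0.35 -0.18] T [-0.04  0.05  0.05] gap 0.04 t 10.925
[0.29, -0.81, 1.93] -0.272
[0.31, -0.8, 1.93] -0.272
```

View pics/g3.png

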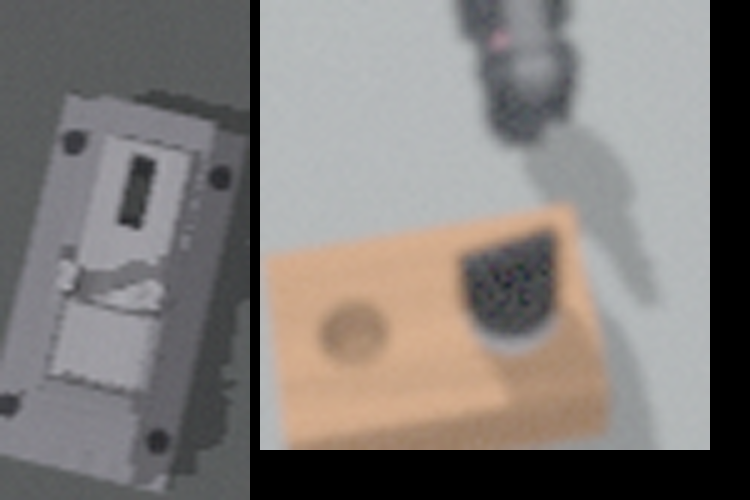

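The top crop shows the rest seated under the keeper with its slot open at (297.4,228.2). The side crop shows the black screw standing in the block, blade roughly at yaw −3°. I'll line up the gripper and go down.

Emit:
carry_out(
  delta_rot=[
    [0.02,0.04,-0.4],
    [0.02,0.03,-0.4],
    [0,0,0],
    [0,0,0],
  ],
  translation=[
    [0.3,-0.8,2.0],
    [0.3,-0.8,2.0],
    [0,0,0],
    [0,0,0],
  ],
  claw=[4,4,4,4],
)

```text
t: 11.52
ee_pos: [0.5244, -0.3644, 0.1204]
tool_rot: [0.001, 0.034, 0.999, -0.0]
ft_force: [0.0, -0.2, 0.9]
finger_gap: 0.0398
```

```bash
python3 -c "
from h import *
plan([.525,-.3642,.053],87,2)
a=back('side',(308.7,313),.077);b=back('side',(323.8,309.2),.077);print((a+b)/2,np.degrees(np.arctan2(*(b-a)[1::-1])))
a=back('side',(276.33,312.8),.036);b=back('side',(327.5,304.2),.036);print(np.degrees(np.arctan2(*(b-a)[1::-1])))
print(proj('top',[[.5524,-.0131,.032],[.5524,-.0131,.026]]))"
```

```text
pos [ 0.5244 -0.3644  0.1204] yaw_y 86.07 tilt units [-0.009  0.013  0.   ] dyaw 0.93 q [ 0.14  0.48  0.52  1.58 -0.25  1.15  2.22] F [ 0.05 -0.23  0.93] T [-0.03  0.03 -0.02] gap 0.0398 t 11.525
[-0.03, 0.01, 3.37] -0.078
[-0.03, 0.01, 3.37] -0.078
[ 0.52655944 -0.36624824  0.077     ] -2.7849553805268
-7.759256894129202
[[296.76321461 227.52116122]
 [296.78263944 227.81211988]]
```

Emit:
carry_out(
  delta_rot=[
    [0,0,-0.15],
    [0,0,0],
    [0,0,0],
    [0,0,0],
    [0,0,0],
  ],
  translation=[
    [-0.05,0,2.0],
    [0,0,2.5],
    [0,0,2.0],
    [0,0,0.2],
    [0,0,0],
  ],
  claw=[4,4,4,4,4],
)

```text
t: 12.15
ee_pos: [0.5267, -0.3629, 0.0509]
tool_rot: [0.002, 0.025, 1.0, -0.001]
ft_force: [-0.2, -0.1, 0.6]
finger_gap: 0.0399
```

```bash
python3 -c "
from h import *
plan([.525,-.3642,.052],87,1)"
```

```text
pos [ 0.5267 -0.3629  0.0509] yaw_y 87.08 tilt units [-0.009  0.034  0.   ] dyaw -0.08 q [ 0.16  0.55  0.49  1.63 -0.29  1.03  2.26] F [-0.17 -0.06  0.64] T [-0.04 -0.01  0.05] gap 0.0399 t 12.15
[0.16, -0.14, -0.11] 0.013
```

Emit:
carry_out(
  delta_rot=[
    [0,0.03,0],
    [0,0,0],
    [0,0,0],
    [0,0,0],
    [0,0,0],
  ],
  translation=[
    [0.15,-0.1,-0.15],
    [0,0,0],
    [0,0,0],
    [0,0,0],
    [0,0,0],
  ],
  claw=[4,2.5,1.5,0.6,0.6],
  newtons=40,
)

```text
t: 12.78
ee_pos: [0.526, -0.3646, 0.0547]
tool_rot: [0.002, 0.026, 1.0, -0.001]
ft_force: [0.1, 0.4, -0.7]
finger_gap: 0.0092
```

```bash
python3 -c "
from h import *
plan([.525,-.3642,.052],87,1)"
```

```text
pos [ 0.526  -0.3646  0.0547] yaw_y 87.07 tilt units [-0.021  0.029  0.   ] dyaw -0.07 q [ 0.16  0.55  0.49  1.63 -0.29  1.03  2.26] F [ 0.07  0.42 -0.75] T [ 0.02 -0.05 -0.04] gap 0.0092 t 12.775
[0.1, 0.04, 0.27] 0.011
```

Emit:
carry_out(
  delta_rot=[
    [0,0,0],
    [0,0,0],
    [0,0,0],
    [0,0,0],
  ],
  translation=[
    [0,0,-2],
    [0,0,-4],
    [0,0,-4],
    [0,0,0],
  ],
  claw=[0.6,0.6,0.6,0.6],
  newtons=60,
)

```text
t: 13.28
ee_pos: [0.5258, -0.365, 0.1618]
tool_rot: [0.002, 0.026, 1.0, -0.002]
ft_force: [-0.3, -0.9, -0.8]
finger_gap: 0.0087
```

```bash
python3 -c "
from h import *
plan([.5524,-.0131,.15],78.7,10)
a=crop(snap('side'),265,225,100,120,5);cv2.imwrite('pics/g4.png',np.clip((a/255.)**.5*255,0,255))"
```

```text
pos [ 0.5258 -0.365   0.1618] yaw_y 87.03 tilt units [-0.032  0.044  0.   ] dyaw -8.33 q [ 0.13  0.44  0.54  1.54 -0.23  1.22  2.22] F [-0.34 -0.87 -0.82] T [-0.06  0.01  0.05] gap 0.0087 t 13.275
[-0.08, 3.53, 0.11] 0.139
[-0.03, 3.53, 0.11] 0.139
[0.02, 3.53, 0.11] 0.139
[0.07, 3.53, 0.11] 0.139
[0.12, 3.53, 0.11] 0.139
[0.17, 3.52, 0.11] 0.139
[0.22, 3.52, 0.11] 0.139
[0.28, 3.52, 0.11] 0.139
[0.33, 3.51, 0.11] 0.139
[0.38, 3.51, 0.1] 0.139[ WARN:0@1.912] global loadsave.cpp:1063 imwrite_ Unsupported depth image for selected encoder is fallbacked to CV_8U.
```

View pics/g4.png

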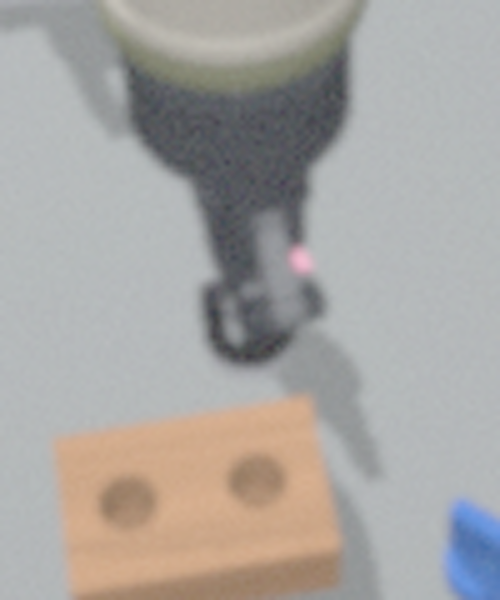

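The screw is held and both holes of the block are empty. The collar rim hides the shank from this angle. I'll carry it to a point above the slot.

Emit:
carry_out(
  delta_rot=[
    [0,0,0.14],
    [0,0,0.14],
    [0,0,0.14],
    [0,0,0.14],
    [0,0,0.14],
  ],
  translation=[
    [-0.1,3.5,0],
    [0,3.5,0],
    [0,3.5,0],
    [0.1,3.5,0.1],
    [0.1,3.5,0.1],
  ],
  claw=[0.6,0.6,0.6,0.6,0.6],
)

```text
t: 13.95
ee_pos: [0.5354, -0.1871, 0.155]
tool_rot: [-0.002, 0.066, 0.998, -0.001]
ft_force: [0.6, 0.0, -0.3]
finger_gap: 0.0089
```

Emit:
carry_out(
  delta_rot=[
    [0,0,0.14],
    [0,0,0.14],
    [0,0,0.14],
    [0,0,0.14],
    [0,0,0],
  ],
  translation=[
    [0.2,3.5,0.1],
    [0.2,3.5,0.1],
    [0.3,3.5,0.1],
    [0.3,3.0,0.1],
    [0,0,0],
  ],
  claw=[0.6,0.6,0.6,0.6,0.6],
)

```text
t: 14.58
ee_pos: [0.5435, -0.0437, 0.1475]
tool_rot: [-0.005, 0.094, 0.996, -0.001]
ft_force: [0.3, -1.1, 0.1]
finger_gap: 0.0087
```

```bash
python3 -c "
from h import *
plan([.5524,-.0131,.10],78.7,3)"
```

```text
pos [ 0.5435 -0.0437  0.1475] yaw_y 79.2 tilt units [-0.028 -0.095  0.   ] dyaw -0.5 q [-0.37  0.23  0.42  1.79 -0.1   1.15  1.46] F [ 0.34 -1.05  0.09] T [-0.02  0.03  0.01] gap 0.0087 t 14.575
[-0.12, 1.06, 1.58] 0.028
[-0.11, 1.06, 1.58] 0.028
[-0.11, 1.06, 1.58] 0.028
```

Emit:
carry_out(
  delta_rot=[
    [-0.02,-0.05,0.04],
    [-0.01,-0.04,0.04],
    [0,0,0],
    [0,0,0],
  ],
  translation=[
    [-0.1,1.5,1.5],
    [-0.1,1.5,1.5],
    [-0.1,0.2,1.5],
    [0,0,0],
  ],
  claw=[0.6,0.6,0.6,0.6],
)

```text
t: 15.08
ee_pos: [0.5514, -0.0128, 0.0974]
tool_rot: [-0.002, 0.1, 0.995, -0.001]
ft_force: [-0.1, -0.8, -0.8]
finger_gap: 0.0085
```

```bash
python3 -c "
from h import *
plan([.5524,-.0131,.085],78.7,1)"
```

```text
pos [ 0.5514 -0.0128  0.0974] yaw_y 78.57 tilt units [-0.015 -0.029  0.   ] dyaw 0.13 q [-0.4   0.3   0.39  1.83 -0.13  1.04  1.42] F [-0.12 -0.78 -0.76] T [-0.    0.02  0.01] gap 0.0085 t 15.075
[-0.11, -0.01, 1.24] -0.021
```

Emit:
carry_out(
  delta_rot=[
    [-0.01,-0.03,-0.02],
    [0,0,0],
    [0,0,0],
    [0,0,0],
  ],
  translation=[
    [-0.1,0,1.0],
    [0,0,1.0],
    [0,0,0.5],
    [0,0,0],
  ],
  claw=[0.6,0.6,0.6,0.6],
)

```text
t: 15.58
ee_pos: [0.5526, -0.0146, 0.071]
tool_rot: [0.0, 0.1, 0.995, -0.0]
ft_force: [-0.6, -0.4, -0.3]
finger_gap: 0.0089
```

```bash
python3 -c "
from h import *
rail();plan([.5524,-.0131,.065],78.7,1)"
```

```text
rail xy mm [-50.74   0.72] z 70.98 F rail 0.46 0.54 -0.34 T [-0.02 -0.   -0.02] yaw_y 78.58 q7 1.43 gap 0.0089 t 15.575 tilt [-0.007  0.01   0.   ]
pos [ 0.5526 -0.0146  0.071 ] yaw_y 78.58 tilt units [-0.007  0.01   0.   ] dyaw 0.12 q [-0.39  0.33  0.39  1.85 -0.15  0.98  1.43] F [-0.55 -0.44 -0.34] T [-0.02 -0.   -0.02] gap 0.0089 t 15.575
[0.05, 0.15, 0.6] -0.021
```

Emit:
carry_out(
  delta_rot=[
    [0,0,0],
    [0,0,0],
    [0,0,0],
    [0,0,0],
  ],
  translation=[
    [0,0.12,0.1],
    [0,0,0.4],
    [0,0,0.4],
    [0,0,0],
  ],
  claw=[0.6,0.6,0.6,0.6],
)

```text
t: 16.08
ee_pos: [0.5534, -0.0136, 0.0621]
tool_rot: [0.001, 0.1, 0.995, -0.0]
ft_force: [0.2, -0.6, -0.6]
finger_gap: 0.0086
```

```bash
python3 -c "
from h import *
rail();plan([.5524,-.0131,.065],78.7,1)"
```

```text
rail xy mm [-51.28  -0.41] z 62.1 F rail -0.3 0.58 -0.62 T [-0.09  0.03  0.  ] yaw_y 78.57 q7 1.44 gap 0.0086 t 16.075 tilt [-0.006  0.022  0.   ]
pos [ 0.5534 -0.0136  0.0621] yaw_y 78.57 tilt units [-0.006  0.022  0.   ] dyaw 0.13 q [-0.39  0.35  0.38  1.86 -0.15  0.97  1.44] F [ 0.18 -0.63 -0.62] T [-0.09  0.03  0.  ] gap 0.0086 t 16.075
[0.1, 0.03, -0.29] -0.022
```

Emit:
carry_out(
  delta_rot=[
    [0,0.02,0],
    [0,0,0],
    [0,0,0],
    [0,0,0],
  ],
  translation=[
    [0.05,0,0.2],
    [0,0,0.2],
    [0,0,0.2],
    [0,0,0],
  ],
  claw=[0.6,0.6,0.6,0.6],
)

```text
t: 16.58
ee_pos: [0.5529, -0.014, 0.0558]
tool_rot: [0.0, 0.1, 0.995, -0.001]
ft_force: [-0.4, -0.5, -2.0]
finger_gap: 0.009
```

```bash
python3 -c "
from h import *
rail()"
```

```text
rail xy mm [-5.09e+01  5.00e-02] z 55.85 F rail 0.26 0.56 -1.97 T [-0.31  0.09  0.06] yaw_y 78.55 q7 1.44 gap 0.009 t 16.575 tilt [-0.01   0.002  0.   ]
```

Emit:
carry_out(
  delta_rot=[
    [0,0,0],
    [0,0,0],
    [0,0,0],
  ],
  translation=[
    [0,0,0.15],
    [0,0,0.15],
    [0,0,0],
  ],
  claw=[0.6,0.6,0.6],
)

```text
t: 16.95
ee_pos: [0.5529, -0.0141, 0.0526]
tool_rot: [0.0, 0.1, 0.995, -0.001]
ft_force: [0.5, -0.3, -0.3]
finger_gap: 0.0092
```

```bash
python3 -c "
from h import *
rail()"
```

```text
rail xy mm [-50.96   0.14] z 52.64 F rail -0.54 0.25 -0.32 T [-0.32  0.02 -0.01] yaw_y 78.54 q7 1.44 gap 0.0092 t 16.95 tilt [-0.01   0.003  0.   ]
```

Emit:
carry_out(
  delta_rot=[
    [0,0,0],
    [0,0,0],
  ],
  translation=[
    [0,0.08,0],
    [0,0,0],
  ],
  claw=[0.6,0.6],
)

```text
t: 17.2
ee_pos: [0.553, -0.014, 0.0526]
tool_rot: [-0.0, 0.1, 0.995, -0.001]
ft_force: [-0.1, -0.9, -0.4]
finger_gap: 0.0087
```

```bash
python3 -c "
from h import *
rail()"
```

```text
rail xy mm [-5.094e+01  3.000e-02] z 52.58 F rail -0.09 0.95 -0.4 T [-0.46  0.15  0.01] yaw_y 78.52 q7 1.44 gap 0.0087 t 17.2 tilt [-0.018  0.002  0.   ]
```

Emit:
carry_out(
  delta_rot=[
    [0,0,0],
    [0,0,0],
    [0,0,0],
  ],
  translation=[
    [0,-0.1,0],
    [0,-0.05,0],
    [0,0,0],
  ],
  claw=[0.6,0.6,0.6],
)

```text
t: 17.58
ee_pos: [0.5528, -0.0143, 0.0527]
tool_rot: [0.0, 0.1, 0.995, -0.0]
ft_force: [-0.6, 0.5, -0.4]
finger_gap: 0.0089
```

```bash
python3 -c "
from h import *
rail()"
```

```text
rail xy mm [-50.91   0.38] z 52.68 F rail 0.71 -0.41 -0.38 T [0.04 0.01 0.02] yaw_y 78.56 q7 1.44 gap 0.0089 t 17.575 tilt [-0.004  0.003  0.   ]
```

The side load is gone. I'll press down against the spring.

Emit:
carry_out(
  delta_rot=[
    [0,0,0],
    [0,0,0],
    [0,0,0],
  ],
  translation=[
    [0,0,0.15],
    [0,0,0.15],
    [0,0,0],
  ],
  claw=[0.6,0.6,0.6],
)

```text
t: 17.95
ee_pos: [0.5529, -0.0143, 0.0498]
tool_rot: [0.0, 0.1, 0.995, -0.0]
ft_force: [-1.0, -0.2, 2.0]
finger_gap: 0.0088
```

```bash
python3 -c "
from h import *
rail()"
```

```text
rail xy mm [-50.97   0.29] z 49.76 F rail 0.96 0.36 1.97 T [-0.04  0.28  0.05] yaw_y 78.57 q7 1.45 gap 0.0088 t 17.95 tilt [-0.003  0.004  0.   ]
```

Emit:
carry_out(
  delta_rot=[
    [0,0,0],
    [0,0,0],
    [0,0,0],
  ],
  translation=[
    [0,0,0.15],
    [0,0,0.15],
    [0,0,0],
  ],
  claw=[0.6,0.6,0.6],
)

```text
t: 18.32
ee_pos: [0.553, -0.0143, 0.0472]
tool_rot: [0.0, 0.1, 0.995, -0.0]
ft_force: [-2.6, -0.3, 5.2]
finger_gap: 0.0085
```

```bash
python3 -c "
from h import *
rail()"
```

```text
rail xy mm [-51.02   0.3 ] z 47.16 F rail 2.52 0.83 5.19 T [-0.07  0.54 -0.03] yaw_y 78.56 q7 1.45 gap 0.0085 t 18.325 tilt [ 0.     0.004 -0.   ]
```

Emit:
carry_out(
  delta_rot=[
    [0,0,0],
    [0,0,0.8],
    [0,0,0.8],
    [0,0,0.8],
  ],
  translation=[
    [0.08,0,0.02],
    [0,0,0.02],
    [0,0,0.02],
    [0,0,0.02],
  ],
  claw=[0.6,0.6,0.6,0.6],
)

```text
t: 18.82
ee_pos: [0.5535, -0.0147, 0.0475]
tool_rot: [0.002, 0.227, 0.974, 0.0]
ft_force: [-2.2, -0.7, 4.9]
finger_gap: 0.0087
```

```bash
python3 -c "
from h import *
rail()"
```

```text
rail xy mm [-51.66   0.57] z 47.51 F rail 2.07 1.09 4.94 T [-0.18  0.45  0.02] yaw_y 63.73 q7 1.21 gap 0.0087 t 18.825 tilt [ 0.014  0.03  -0.   ]
```

Emit:
carry_out(
  delta_rot=[
    [0,0.02,0.8],
    [0,0,0.8],
    [0,0,0.8],
  ],
  translation=[
    [0.04,-0.02,0.03],
    [0.02,-0.02,0.03],
    [0,0,0.03],
  ],
  claw=[0.6,0.6,0.6],
)

```text
t: 19.2
ee_pos: [0.5539, -0.015, 0.0475]
tool_rot: [0.002, 0.351, 0.936, 0.001]
ft_force: [-2.0, -1.1, 5.0]
finger_gap: 0.0088
```

```bash
python3 -c "
from h import *
rail()"
```

```text
rail xy mm [-52.05   0.87] z 47.48 F rail 1.78 1.47 5.03 T [-0.2   0.53  0.03] yaw_y 48.85 q7 0.97 gap 0.0088 t 19.2 tilt [ 0.03   0.022 -0.   ]
```

Emit:
carry_out(
  delta_rot=[
    [0.02,0.02,0.8],
    [0,0,0.8],
    [0,0,0.8],
    [0,0,0.8],
    [0,0,0.8],
  ],
  translation=[
    [0.02,-0.06,0.03],
    [0,-0.03,0.03],
    [0,-0.03,0.03],
    [0,-0.02,0.03],
    [0,0,0.02],
  ],
  claw=[0.6,0.6,0.6,0.6,0.6],
)

```text
t: 19.82
ee_pos: [0.5545, -0.0158, 0.0475]
tool_rot: [0.002, 0.544, 0.839, 0.002]
ft_force: [-2.2, -0.7, 5.1]
finger_gap: 0.0088
```

```bash
python3 -c "
from h import *
rail()"
```

```text
rail xy mm [-52.78   1.44] z 47.54 F rail 2.02 1.11 5.1 T [-0.23  0.63 -0.01] yaw_y 24.06 q7 0.57 gap 0.0088 t 19.825 tilt [ 0.044  0.007 -0.   ]
```

Emit:
carry_out(
  delta_rot=[
    [0.03,0,0.8],
    [0,0,0.8],
    [0,0,0.8],
    [0,0,0.8],
    [0,0,0.8],
  ],
  translation=[
    [0.02,-0.05,0.03],
    [0.02,-0.05,0.03],
    [0.01,-0.04,0.03],
    [0,-0.03,0.03],
    [0,0,0.02],
  ],
  claw=[0.6,0.6,0.6,0.6,0.6],
)

```text
t: 20.45
ee_pos: [0.5535, -0.0155, 0.0474]
tool_rot: [0.001, 0.711, 0.703, 0.001]
ft_force: [-4.9, 0.7, 6.8]
finger_gap: 0.0087
```

```bash
python3 -c "
from h import *
rail()"
```

```text
rail xy mm [-51.73   1.37] z 47.38 F rail 4.89 0.28 6.79 T [-0.04  1.13  0.11] yaw_y -0.71 q7 0.18 gap 0.0087 t 20.45 tilt [ 0.027 -0.008  0.   ]
```

Emit:
carry_out(
  delta_rot=[
    [0.02,0,0.6],
    [0,0,0.6],
    [0,0,0],
  ],
  translation=[
    [0,0.04,0.01],
    [0,0,0.01],
    [0,0,0],
  ],
  claw=[0.6,0.6,0.6],
)

```text
t: 20.82
ee_pos: [0.5531, -0.0153, 0.0475]
tool_rot: [-0.001, 0.756, 0.655, -0.0]
ft_force: [-2.2, 0.3, 4.0]
finger_gap: 0.0087
```

```bash
python3 -c "
from h import *
rail()
b=crop(snap('side'),230,120,120,110,5);cv2.imwrite('pics/g5.png',b)"
```

```text
rail xy mm [-51.32   1.28] z 47.46 F rail 2.17 0.16 4.02 T [-0.14  0.44 -0.02] yaw_y -8.2 q7 0.06 gap 0.0087 t 20.825 tilt [-0.013 -0.011  0.   ]
```

View pics/g5.png

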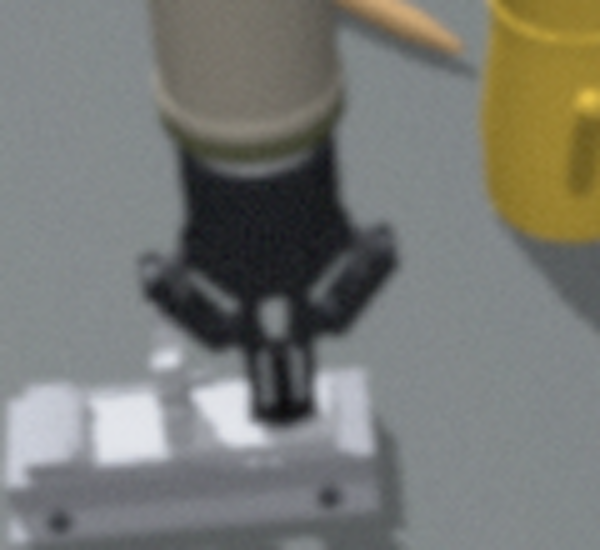

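Seated, with the blade nearly across the rail and the linkage clear of the U arms. I'll finish the turn to the stop.

Emit:
carry_out(
  delta_rot=[
    [0,0,0.5],
    [0,0,0.4],
    [0,0,0],
  ],
  translation=[
    [0,0,0.02],
    [0,0,0.02],
    [0,0,0],
  ],
  claw=[0.6,0.6,0.6],
)

```text
t: 21.25
ee_pos: [0.5527, -0.0152, 0.0474]
tool_rot: [-0.001, 0.786, 0.618, -0.0]
ft_force: [-1.6, -0.5, 4.3]
finger_gap: 0.0084
```

```bash
python3 -c "
from h import *
rail()"
```

```text
rail xy mm [-50.88   1.23] z 47.4 F rail 1.43 0.82 4.26 T [-0.18  0.53  0.1 ] yaw_y -13.68 q7 -0.03 gap 0.0084 t 21.25 tilt [-0.026 -0.013  0.   ]
```

Emit:
carry_out(
  delta_rot=[
    [-0.02,0,0.4],
    [0,0,0.3],
    [0,0,0],
  ],
  translation=[
    [0,0,0.02],
    [0,0,0.02],
    [0,0,0],
  ],
  claw=[0.6,0.6,0.6],
)

```text
t: 21.62
ee_pos: [0.5523, -0.0151, 0.0474]
tool_rot: [-0.001, 0.809, 0.588, 0.0]
ft_force: [-2.4, -0.9, 4.6]
finger_gap: 0.0088
```

```bash
python3 -c "
from h import *
rail()"
```

```text
rail xy mm [-50.49   1.23] z 47.4 F rail 2.15 1.32 4.57 T [-0.18  0.47  0.06] yaw_y -17.95 q7 -0.09 gap 0.0088 t 21.625 tilt [-0.017 -0.013  0.   ]
```

Emit:
carry_out(
  delta_rot=[
    [0,0,0.4],
    [0,0,0],
  ],
  translation=[
    [0,0,0.02],
    [0,0,0],
  ],
  claw=[0.6,0.6],
)

```text
t: 21.88
ee_pos: [0.5521, -0.015, 0.0474]
tool_rot: [-0.001, 0.821, 0.571, -0.0]
ft_force: [-1.7, -1.2, 4.2]
finger_gap: 0.0088
```

```bash
python3 -c "
from h import *
rail()
b=crop(snap('side'),265,180,50,40,12);cv2.imwrite('pics/g6.png',b)"
```

```text
rail xy mm [-50.29   1.19] z 47.39 F rail 1.43 1.56 4.18 T [-0.17  0.59  0.17] yaw_y -20.38 q7 -0.13 gap 0.0088 t 21.875 tilt [-0.023 -0.013  0.   ]
```

View pics/g6.png

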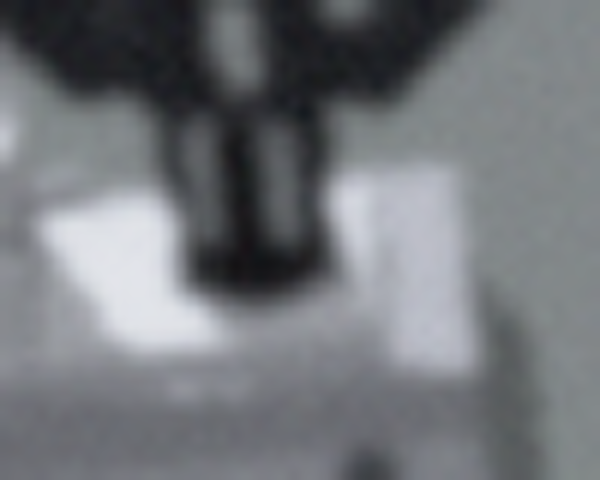

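The wrist torque is now rising at the stop (0.17 Nm). I'll let go with a small opening and lift.

Emit:
carry_out(
  delta_rot=[
    [0,0,0],
    [0,0,0],
    [0,0,0],
    [0,0,0],
    [0,0,0],
  ],
  translation=[
    [0,0,0],
    [0,0,0],
    [0,0,0],
    [0,0,-1],
    [0,0,-3],
  ],
  claw=[1.4,2.0,2.2,2.2,2.2],
)

```text
t: 22.55
ee_pos: [0.551, -0.0149, 0.0867]
tool_rot: [-0.002, 0.821, 0.571, -0.002]
ft_force: [-0.0, 0.1, -0.5]
finger_gap: 0.022
```

Emit:
carry_out(
  delta_rot=[
    [0,0,0],
    [0,0,0],
    [0,0,0],
    [0,0,0],
    [0,0,0],
  ],
  translation=[
    [0,0,-5],
    [-4,0,-4],
    [-5,0,-2],
    [-5,0,0],
    [-4,0,0],
  ],
  claw=[2.2,2.2,2.2,2.2,2.2],
)

```text
t: 23.18
ee_pos: [0.4902, -0.1863, 0.2059]
tool_rot: [0.0, 0.819, 0.574, 0.002]
ft_force: [0.5, -0.4, 0.3]
finger_gap: 0.0219
```

```bash
python3 -c "
from h import *
rail()
a=crop(snap('top'),260,200,75,100,5);b=crop(snap('side'),220,150,80,80,5)
o=np.zeros((500,790,3),np.uint8);o[:,:375]=a;o[:400,385:785]=b;cv2.imwrite('pics/g7.png',np.clip((o/255.)**.6*255,0,255).astype(np.uint8))"
```

```text
rail xy mm [-23.17 181.26] z 205.93 F rail -0.54 0.32 0.31 T [ 0.   -0.05  0.04] yaw_y -20.01 q7 0.05 gap 0.0219 t 23.175 tilt [ 0.023 -0.026  0.   ]
```

View pics/g7.png

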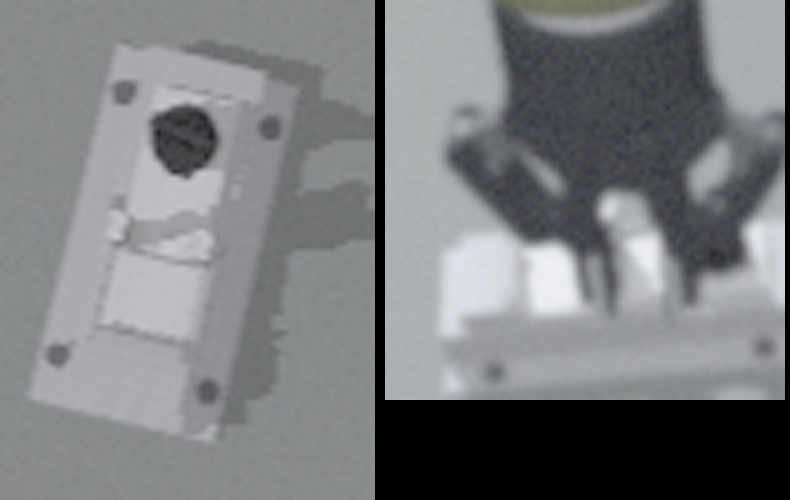

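The screw sits flat over the slot, and its blade stripe runs across the rail at about (165,130) to (210,145). I'll move the arm fully clear for a last check.

Emit:
carry_out(
  delta_rot=[
    [0,0,0],
    [0,0,0],
    [0,0,0],
    [0,0,0],
  ],
  translation=[
    [-5,0,-2],
    [-5,0,-2],
    [-3,0,0],
    [0,0,0],
  ],
  claw=[2.2,2.2,2.2,2.2],
)

```text
t: 23.78
ee_pos: [0.4427, -0.3139, 0.2491]
tool_rot: [0.001, 0.821, 0.571, 0.002]
ft_force: [0.2, 0.9, 0.6]
finger_gap: 0.022
```

```bash
python3 -c "
from h import *
T=np.mean([snap('top').astype(float) for _ in range(6)],0).astype(np.uint8);S=np.mean([snap('side').astype(float) for _ in range(6)],0).astype(np.uint8)
a=crop(T,280,213,34,30,11);b=crop(S,255,170,50,50,8)
o=np.zeros((400,790,3),np.uint8);o[:330,:374]=np.clip((a/255.)**.4*255,0,255);o[:400,385:785]=np.clip((b/255.)**.6*255,0,255);cv2.imwrite('pics/g8.png',o)
cv2.imwrite('pics/Tf.png',T)
y=np.radians(168.7);c=np.array([.5524,-.0131]);X=np.array([np.cos(y),np.sin(y)]);Y=np.array([-X[1],X[0]])
for z,n in((.071,'bladetop'),):
  for k in(-18,18): print(n,proj('top',[[*(c+Y*k/1e3),z]]),proj('side',[[*(c+Y*k/1e3),z]]))
print('block now', (back('top',(432,254),.036)))"
```

```text
bladetop [[289.56885529 223.92568729]] [[284.21672574 186.37078851]]
bladetop [[303.69785293 227.19011515]] [[285.02028347 196.28754632]]
block now [ 0.49472895 -0.36013228  0.036     ]
```

View pics/g8.png

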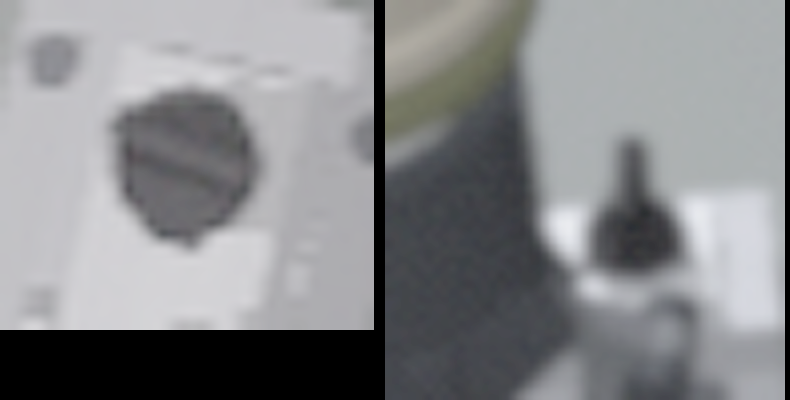

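```bash
python3 -c "
from workcell import ctrl,status
print(ctrl.close_job(),status.observe()['t'])"
```

```text
the job is handed in; nothing more can be done
the job is handed in; nothing more can be done
```

The pole rest is mounted on the rail and the black thumbscrew is turned to its stop. I handed the job in at about 24.5 s, with the arm well clear. No verdict came back.

- **Rest:** I laid the foot on the rail and slid it under the keeper lip. It stopped within 0.3 mm of the expected place, with about 2.6 N of reaction. The final top view still shows it seated.
- **Screw:** It went down through both slots and the nut without jamming. Sideways contact with the slot edge, under 1 N, was eased by shifting the screw slightly. I pressed it about 3 mm against the spring (roughly 5 N) and turned it clockwise until the wrist torque began to rise at 0.17 Nm.
- **Last pictures:** The screw stands upright over the slot with its blade across the rail.

Some checks were not clean:
- **Turn past 90°:** The gripper turned about 99°, and the last picture shows the blade roughly 7° past square. The stop felt soft rather than sharp.
- **Blade height:** In the top view the blade sits about 2 px from where I predicted. The side view agrees with the expected height to about 1 px.
- **Lock not pulled:** I judged it locked because the pin could not have turned that far unless it was below the nut. I did not do a pull test.
- **Pot, jug, jar and dibber:** The arm was never moved towards them, but I took no closing picture of them.

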